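# Check in three waiting samples by their keys

## Robot

A 7-joint arm with a two-finger parallel gripper is mounted at the origin on a cart in front of the work surface, level with it; the furniture and walls round the work are solid. World frame = base frame: x ahead of the robot, y to its left, z up, the work surface at z = 0. Lengths are in m, angles in rad, forces in N, time in s.
With the tool pointing down it reaches from about 0.4 to 0.875 m from the base axis. Payload 19.3 kg.
Tool frame: the origin (TCP) lies where the fingers leave the gripper's body, on its centre line; the fingertips stand bot.tip_reach ahead of it and the grasp point (between the pads) lies 54 mm ahead of it (bot.tip_reach is the distance from the TCP to the fingertips, in m); z points along the fingers, y is the line along which they close (so a half turn about z gives the same grasp; the last joint's range is limited). The gripper opens to 85 mm and grips with 20 to 120 N. Pads are 22 mm wide; open, the fingers measure 114 mm over their backs; the gripper's body (76 mm by 85 mm) begins 54 mm behind the grasp point. The pads swing forward as they close: fully open they stand 13 mm farther back than shut.
Start: joints at [-1.261, 0.521, -0.036, 1.599, 0.021, 1.021, -0.113], TCP at [0.232, 0.58, 0.304] pointing down, gripper open.
Joint ranges: [-2.91, 2.91], [-0.3, 2.13], [-1.5, 1.42], [0.17, 2.43], [-1.26, 4.41], [0.16, 1.93], [-2.52, 2.52]. Speed limits (rad/s): [1.89, 1.89, 2.39, 2.39, 3.01, 3.01, 3.01].

## Interface

Orientations are given as [roll, pitch, yaw] about the fixed x, y, z axes, in that order (R = Rz(yaw) Ry(pitch) Rx(roll)).
In Python, from workcell import bot gives the robot as it stands. The module is installed in compiled form; this text tells all that it offers.
- The arm moves only by the shell command python3 -m jog 'ROWS' [FORCE]. ROWS is JSON, a list that holds one entry, the list of rows, each a list of 7 numbers: the shift along the tool's x, y, z in mm, then the turn, a rotation vector about the tool's x, y, z in rad, then the opening, from 0 (shut) to 1 (fully open). In form: [[[tx, ty, tz, wx, wy, wz, fingers], ...]]. A call has 1 to 5 rows; each row shifts and turns the commanded pose from where the row before left it, along the tool's axes as they then stand; what a row does not reach is not made up. A row lasts 1/10 s, in which the tool goes at most 50 mm and 8.59 degrees, less where a joint would pass 70% of its speed; a pose out of reach is approached as far as the arm can. A call is refused whole if a number of a shift passes 50 or a number of a turn 0.15, either way. A call with a gripper value outside its range is refused whole. The fingers move at their own pace and stop on an object; FORCE is the grip in N (left out, the last holds). Time passes only in rows, so rows that do not move let the fingers close. It gives the time, the measured TCP pose, the force, the opening and the grip force at its end, in the units of the state.
- bot.observe(): the state, without advancing time (a new reading comes with each control period).
- bot.grab_frame(name): name is "side" or "top"; returns a dict with "img" (480x640x3 uint8, red, green, blue), "intrinsics" (3x3 intrinsics, pixels), "k1" (the pictures are not rectified: a ray, as slopes to the right and down, at radius r is drawn at 1 + k1 r^2 times it, then the intrinsics apply), "R" (3x3) and "t" (3): a world point X has camera coordinates R X + t. Camera axes: x right, y down, z forward; pixel columns grow to the right and rows downward; lengths in m; the calibration is good to about 2 mm. A picture is of the moment at which its call begins. There is no depth.
- bot.job_done(): hands the job in; it is judged then, once.
Trained networks look in a picture, given as the dict that the camera call returned (one of the last four; its "shot" number tells which), for a name from the list of things; names that differ only in an ending like _2 or _b are one class to them, and where a whole thing is asked for, a point or a joint stands for the part that bears it (a point fixed in the world has none). Each returns a list of dicts, best first, with "conf" (0 to 1); they miss things now and then, are a little off and sometimes report something else, mostly with a low value. They report only what shows in the picture. A call takes as long as a camera call. They do not tell look-alikes from the thing itself.
- bot.trace(query, picture): "region" (480x640 bool, what is visible of it).
- bot.spot_point(query, picture): "xyz" ([x, y, z] in m, in world coordinates, good to about 4 mm: a listed point, or the origin of a listed thing).
The state is a dict: "clock": time; "qpos": joint angles; "qd": joint speeds; "joint_efforts": joint torques, N m; "position": TCP position; "tool_rot": TCP orientation; "force": force on the tool from outside, world axes, zero at the start; "moment": the same for the moment, N m; "grip_width": finger opening in m; "finger_force": force on a finger pad.
Only numpy, scipy, OpenCV 4.12 (cv2) and the standard library are available. Lean on these libraries where they do the work, as an engineer would, in place of code of your own. Each camera call takes 0.05 s, during which the arm holds its last target. There are 200 camera calls.

## Task

Check in the three samples waiting on their stands: with the fingertips, gently press down the push key of the stand with the straight-sided beaker, then the key of the long-necked stoppered flask, and last the key of the short round-bellied flask, each until it is down and stays down. Do not push the next key before the one before it is down, and do not lift, shift or tip the vessels and the small parts that stand on the stands.

Things in the scene. Friction and masses are not known exactly. Their poses are not given: they have to be found in the camera images.
- beaker_stand: stand carrying the straight-sided open beaker; all three look alike: grey plate 200 x 82 x 12 mm, fixed, origin at the centre of its underside, x from key (front) to vessel (back), z up. Its white key housing, 58 x 64 mm, top 24 mm above the bench, and the round push key with black rubber cap are centred 66 mm in front of the origin; the vessel is 56 mm behind it on a black mat
- beaker_key_top (a point): centre of the top face of the black rubber cap, 33 mm across, of the push key in front of the straight-sided open beaker; 46.5 mm above the bench when up. Pressed straight down the key takes about 3 N, travels 10 mm to its stop and stays where it is left; the springy cap gives besides by 1 mm per 2.5 N, up to 8 mm. The point moves with the cap
- beaker_key (a joint): travel of the key in front of the straight-sided open beaker, m: 0 fully up, 0.010 fully down; starts at 0 to 0.001
- beaker: straight-sided open clear beaker, 72 mm across, 91 mm tall; origin at the centre of its underside, z up; stands loose on the back of its stand
- syringe_filter_1: white disc filter with a spout, 27 mm across, 24 mm tall, standing loose on the stand between key and vessel, 40 to 65 mm behind the key's centre and up to 24 mm to either side; origin at the centre of its underside
- neck_flask_stand: stand carrying the long-necked stoppered flask; all three look alike: grey plate 200 x 82 x 12 mm, fixed, origin at the centre of its underside, x from key (front) to vessel (back), z up. Its white key housing, 58 x 64 mm, top 24 mm above the bench, and the round push key with black rubber cap are centred 66 mm in front of the origin; the vessel is 56 mm behind it on a black mat
- neck_flask_key_top (a point): centre of the top face of the black rubber cap, 33 mm across, of the push key in front of the long-necked stoppered flask; 46.5 mm above the bench when up. Pressed straight down the key takes about 3 N, travels 10 mm to its stop and stays where it is left; the springy cap gives besides by 1 mm per 2.5 N, up to 8 mm. The point moves with the cap
- neck_flask_key (a joint): travel of the key in front of the long-necked stoppered flask, m: 0 fully up, 0.010 fully down; starts at 0 to 0.001
- neck_flask: small volumetric flask: round belly 53 mm across, long thin neck with a stopper, 141 mm tall; origin at the centre of its underside, z up; stands loose on the back of its stand
- vial_2: capped sample vial, 12 mm across, 32 mm tall, standing loose on the stand between key and vessel, 40 to 65 mm behind the key's centre and up to 24 mm to either side; origin at the centre of its underside
- round_flask_stand: stand carrying the short round-bellied flask; all three look alike: grey plate 200 x 82 x 12 mm, fixed, origin at the centre of its underside, x from key (front) to vessel (back), z up. Its white key housing, 58 x 64 mm, top 24 mm above the bench, and the round push key with black rubber cap are centred 66 mm in front of the origin; the vessel is 56 mm behind it on a black mat
- round_flask_key_top (a point): centre of the top face of the black rubber cap, 33 mm across, of the push key in front of the short round-bellied flask; 46.5 mm above the bench when up. Pressed straight down the key takes about 3 N, travels 10 mm to its stop and stays where it is left; the springy cap gives besides by 1 mm per 2.5 N, up to 8 mm. The point moves with the cap
- round_flask_key (a joint): travel of the key in front of the short round-bellied flask, m: 0 fully up, 0.010 fully down; starts at 0 to 0.001
- round_flask: clear round-bellied flask with a short wide neck and no stopper, 60 mm across, 81 mm tall; origin at the centre of its underside, z up; stands loose on the back of its stand
- syringe_filter_2: white disc filter with a spout, 27 mm across, 24 mm tall, standing loose on the stand between key and vessel, 40 to 65 mm behind the key's centre and up to 24 mm to either side; origin at the centre of its underside
Mind the look-alikes: they are no part of the job. Leave any brown look-alike of the syringe_filter_1 alone.

How it is judged:
By the outcome, as a careful person would: the job done as asked, in the order asked, and still so for the second after the job is handed in, with the robot touching nothing.
It also fails if it takes over 53 s, if anything falls off the work surface, if the arm or the gripper's body presses on something with over 40 N, if the wrist force passes 120 N, or if a joint passes its speed limit or range.

## Working session

There is one attempt and no reset: what is moved stays moved. The work goes in short steps, Python scripts to look and compute and a shell command to move; the robot and the scene stay as the last step left them, time stands still between calls to the robot, and variables do not carry over. Pictures are saved under pics/ and viewed, at most 10 in all, crops included, and the job is handed in when it is done.

```bash
mkdir -p pics
python3 - <<'E'
from workcell import bot
import cv2, numpy as np
s=bot.observe(); print({k:np.round(v,3).tolist() for k,v in s.items()}, bot.tip_reach)
for n in ("top","side"):
    f=bot.grab_frame(n); cv2.imwrite(f"pics/{n}0.png",f["img"][:,:,::-1])
    print(n,np.round(-f["R"].T@f["t"],3), f["k1"])
    for q in ["beaker_key_top","neck_flask_key_top","round_flask_key_top","beaker","neck_flask","round_flask","beaker_stand","syringe_filter_1","vial_2"]:
        print(q,[(np.round(d["xyz"],3).tolist(),round(d["conf"],2)) for d in bot.spot_point(q,f)[:4]])
E
```

```text
{'clock': 0.0, 'qpos': [-1.261, 0.522, -0.036, 1.6, 0.021, 1.021, -0.113], 'qd': [-0.001, -0.002, 0.0, -0.0, 0.001, 0.001, 0.0], 'joint_efforts': [0.001, -92.709, 1.981, -36.994, 0.018, 0.008, -0.0], 'position': [0.232, 0.58, 0.303], 'tool_rot': [-3.14, 0.0, 2.762], 'force': [-0.719, -0.114, -0.488], 'moment': [-0.015, 0.01, 0.036], 'finger_force': 0.0, 'grip_width': 0.086} 0.0726
top [ 0.433 -0.197  0.916] 0.0034555598310141477
beaker_key_top [([0.479, -0.201, 0.049], 0.7), ([0.519, 0.027, 0.011], 0.56)]
neck_flask_key_top [([0.491, -0.378, 0.045], 0.52)]
round_flask_key_top [([0.461, 0.019, 0.044], 0.7), ([0.617, -0.395, 0.011], 0.57), ([0.542, -0.396, 0.009], 0.24)]
beaker [([0.605, -0.196, 0.017], 0.85)]
neck_flask [([0.614, -0.395, 0.012], 0.75), ([0.477, -0.202, 0.049], 0.68)]
round_flask [([0.579, -0.0, 0.014], 0.83), ([0.544, -0.202, -0.004], 0.34)]
beaker_stand [([0.547, -0.201, -0.003], 0.95)]
syringe_filter_1 [([0.616, -0.292, 0.001], 0.75), ([0.53, -0.102, -0.001], 0.75), ([0.53, -0.212, 0.012], 0.62), ([0.519, 0.027, 0.012], 0.5)]
vial_2 [([0.542, -0.396, 0.01], 0.56)]
side [0.204 0.485 0.505] -0.0556790708807563
beaker_key_top [([0.482, -0.195, 0.044], 0.81), ([0.519, 0.028, 0.011], 0.69)]
neck_flask_key_top [([0.492, -0.382, 0.044], 0.57)]
round_flask_key_top [([0.468, 0.019, 0.042], 0.86)]
beaker [([0.598, -0.19, 0.015], 0.86)]
neck_flask [([0.613, -0.396, 0.014], 0.55)]
round_flask [([0.586, -0.0, 0.01], 0.96)]
beaker_stand [([0.547, -0.199, 0.002], 0.93)]
syringe_filter_1 [([0.524, -0.208, 0.012], 0.72), ([0.519, 0.027, 0.013], 0.58), ([0.528, -0.1, -0.0], 0.5), ([0.617, -0.291, -0.0], 0.42)]
vial_2 [([0.546, -0.396, 0.012], 0.59)]
```

View pics/top0.png

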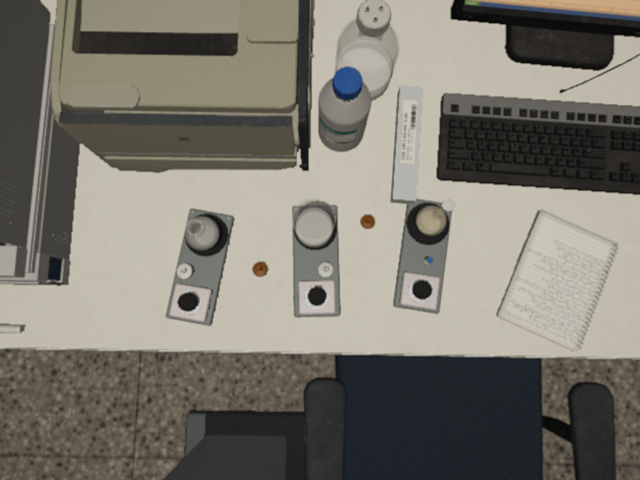

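View pics/side0.png

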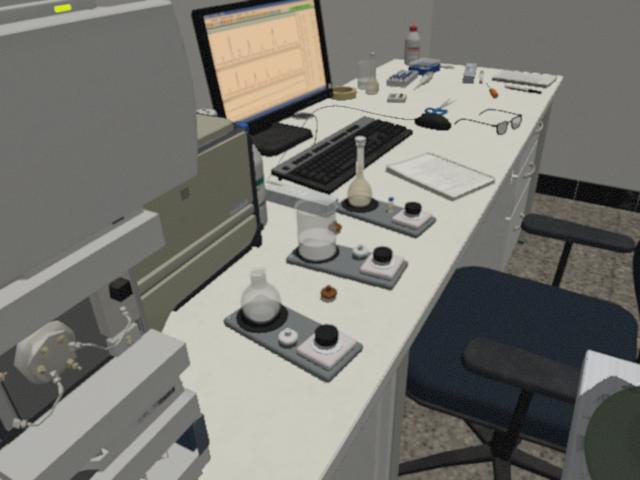

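The top view shows the round flask stand on the left (cap at about 188,301), the beaker stand in the middle (317,296) and the neck flask stand on the right (422,289). The brown decoys lie between the stands. A tall instrument stands at the left, so I'll measure the caps and the instrument edge.

```bash
cat > h.py <<'E'
from workcell import bot
import cv2, numpy as np
def ray(f,u,v):
    K=np.array(f["intrinsics"]); p=cv2.undistortPoints(np.array([[[u,v]]],float),K,np.array([f["k1"],0,0,0,0.]))[0,0]
    R=np.array(f["R"]); return -R.T@f["t"], R.T@np.r_[p,1]
def at(f,u,v,z):
    c,d=ray(f,u,v); return c+d*(z-c[2])/d[2]
def cap(f,u,v,r=16):
    g=f["img"][v-r:v+r,u-r:u+r].max(2); n,l,s,c=cv2.connectedComponentsWithStats((g<70).astype(np.uint8))
    i=1+np.argmax(s[1:,4]); return c[i]+[u-r,v-r],s[i]
E
python3 - <<'E'
from h import *
f=bot.grab_frame("top")
for n,u,v in (("round",188,301),("beaker",317,296),("neck",422,289)):
    c,s=cap(f,u,v); print(n,c,s,[at(f,*c,z).round(4)[:2] for z in (.0465,.040)])
for p in ((20,270),(65,282),(25,330),(45,10),(5,265)): print(p,[at(f,*p,z).round(2)[:2].tolist() for z in (0,.1,.2,.3,.4)])
f=bot.grab_frame("side")
for n,u,v in (("round",326,334),("beaker",383,255),("neck",413,209)):
    c,s=cap(f,u,v,14); print(n,c,s,[at(f,*c,z).round(4)[:2] for z in (.0465,.040)])
for p in ((205,450),(185,350),(165,240),(195,150)): print(p,[at(f,*p,z).round(2)[:2].tolist() for z in (0,.1,.2,.3,.4)])
E
```

```text
round [187.81884058 301.38405797] [  6   8  20  18 276] [array([0.4671, 0.017 ]), array([0.4673, 0.0186])]
beaker [316.68951613 295.53629032] [  7   7  18  18 248] [array([ 0.4803, -0.1997]), array([ 0.4806, -0.1997])]
neck [421.59398496 289.30451128] [  7   8  19  18 266] [array([ 0.4936, -0.3769]), array([ 0.494 , -0.3782])]
(20, 270) [[0.52, 0.33], [0.51, 0.27], [0.5, 0.22], [0.49, 0.16], [0.48, 0.1]]
(65, 282) [[0.5, 0.25], [0.49, 0.2], [0.49, 0.15], [0.48, 0.1], [0.47, 0.05]]
(25, 330) [[0.41, 0.31], [0.42, 0.26], [0.42, 0.2], [0.42, 0.14], [0.42, 0.09]]
(45, 10) [[1.03, 0.34], [0.96, 0.28], [0.9, 0.22], [0.83, 0.16], [0.77, 0.1]]
(5, 265) [[0.53, 0.36], [0.52, 0.3], [0.51, 0.24], [0.5, 0.18], [0.49, 0.12]]
round [325.96674584 335.54631829] [  3   5  23  22 421] [array([0.4615, 0.0302]), array([0.4652, 0.0237])]
beaker [382.26271186 254.63135593] [  5   6  18  16 236] [array([ 0.4744, -0.1845]), array([ 0.4782, -0.194 ])]
neck [412.54716981 208.31446541] [  6   8  16  12 159] [array([ 0.488 , -0.3598]), array([ 0.492 , -0.3718])]
(205, 450) [[0.52, 0.22], [0.45, 0.27], [0.39, 0.33], [0.33, 0.38], [0.27, 0.43]]
(185, 350) [[0.65, 0.1], [0.56, 0.18], [0.47, 0.25], [0.38, 0.33], [0.3, 0.41]]
(165, 240) [[0.89, -0.11], [0.75, 0.01], [0.62, 0.12], [0.48, 0.24], [0.35, 0.36]]
(195, 150) [[1.16, -0.51], [0.97, -0.31], [0.78, -0.11], [0.59, 0.08], [0.4, 0.28]]
```

```bash
python3 -m jog '[[[-31,-26,0,0,0,0,0],[-31,-26,0,0,0,0,0],[-32,-26,0,0,0,0,0],[-32,-26,0,0,0,0,0],[-32,-27,0,0,0,0,0]]]'
python3 -m jog '[[[-26,-38,0,0,0,0,0],[-26,-38,0,0,0,0,0],[-26,-38,0,0,0,0,0],[-26,-38,0,0,0,0,0]]]'
```

```text
clock: 1.6
position: [0.3305, 0.3988, 0.304]
tool_rot: [3.141, 0.0, 2.762]
force: [1.1, 0.7, 0.4]
grip_width: 0.0123
finger_force: 0.0
clock: 2.0
position: [0.3702, 0.2187, 0.3041]
tool_rot: [3.141, 0.0, 2.762]
force: [1.5, 0.4, 0.5]
grip_width: 0.0001
finger_force: 0.0
```

Tracking is accurate, so I'll go on to a point above the beaker key.

```bash
python3 -m jog '[[[-27,-35,0,0,0,0,0],[-27,-35,0,0,0,0,0],[-27,-35,0,0,0,0,0],[-28,-35,0,0,0,0,0]]]'
python3 -m jog '[[[-29,-41,0,0,0,0,0],[-29,-41,0,0,0,0,0],[-30,-42,0,0,0,0,0],[-30,-42,0,0,0,0,0],[-30,-42,0,0,0,0,0]]]'
python3 -m jog '[[[0,0,30,0,0,0,0],[0,0,40,0,0,0,0],[0,0,40,0,0,0,0],[0,0,35,0,0,0,0],[0,0,0,0,0,0,0]]]'
python3 - <<'E'
from h import *
s=bot.observe(); p=np.array(s["position"]);print(p.round(4))
th=s["tool_rot"][2]; d=np.array([.480,-.198])-p[:2]
print("tool mm",1e3*np.array([np.cos(th)*d[0]+np.sin(th)*d[1],np.sin(th)*d[0]-np.cos(th)*d[1]]).round(4),"tip z",p[2]-bot.tip_reach)
f=bot.grab_frame("side");cv2.imwrite("pics/s1.png",cv2.resize(f["img"][120:400,240:540,::-1],None,fx=2,fy=2))
E
```

```text
clock: 2.4
position: [0.4196, 0.0483, 0.3042]
tool_rot: [3.141, 0.001, 2.762]
force: [0.8, 0.7, 0.2]
grip_width: -0.0
finger_force: 0.0
clock: 2.9
position: [0.4787, -0.195, 0.3041]
tool_rot: [3.141, 0.001, 2.762]
force: [1.0, 0.8, 0.0]
grip_width: -0.0001
finger_force: 0.0
clock: 3.4
position: [0.4769, -0.1923, 0.1557]
tool_rot: [-3.141, -0.006, 2.762]
force: [0.5, -0.1, 1.0]
grip_width: -0.0001
finger_force: 0.0
[ 0.4769 -0.1923  0.1557]
tool mm [-5.  -4.1] tip z 0.08308315336959379
```

View pics/s1.png

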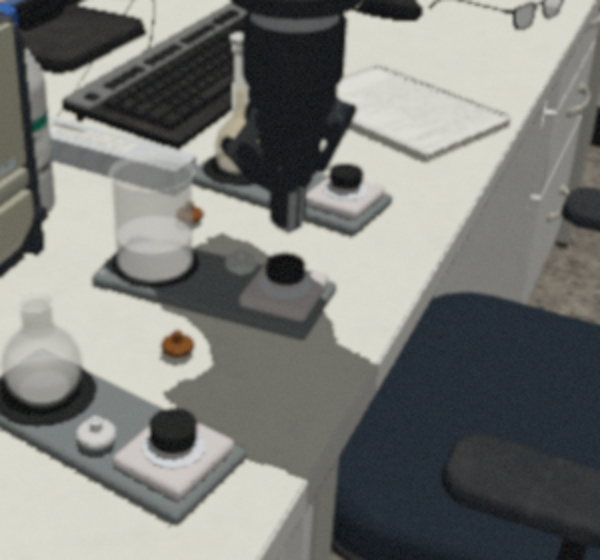

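The fingertips (crop 288,220) hang above the beaker's cap (285,262), and all vessels are standing. I'll correct sideways by -5 and -4 mm, then press slowly.

```bash
python3 -m jog '[[[-5,-4,0,0,0,0,0],[0,0,15,0,0,0,0],[0,0,12,0,0,0,0],[0,0,4,0,0,0,0],[0,0,0,0,0,0,0]]]'
python3 -m jog '[[[0,0,3,0,0,0,0],[0,0,3,0,0,0,0],[0,0,3,0,0,0,0],[0,0,0,0,0,0,0]]]'
python3 -m jog '[[[0,0,2,0,0,0,0],[0,0,2,0,0,0,0],[0,0,0,0,0,0,0]]]'
```

```text
clock: 3.95
position: [0.4818, -0.1986, 0.1281]
tool_rot: [3.142, 0.0, 2.762]
force: [-0.2, -0.2, 0.4]
grip_width: 0.0001
finger_force: 0.0
clock: 4.35
position: [0.4817, -0.1984, 0.1187]
tool_rot: [-3.142, -0.0, 2.762]
force: [0.4, -0.3, 0.6]
grip_width: -0.0001
finger_force: 0.2
clock: 4.65
position: [0.4817, -0.1985, 0.1148]
tool_rot: [-3.142, 0.0, 2.762]
force: [0.6, 1.1, 1.8]
grip_width: -0.0001
finger_force: 0.9
```

```bash
python3 -m jog '[[[0,0,2,0,0,0,0],[0,0,2,0,0,0,0],[0,0,2,0,0,0,0],[0,0,0,0,0,0,0]]]'
python3 -m jog '[[[0,0,2,0,0,0,0],[0,0,1,0,0,0,0],[0,0,0,0,0,0,0],[0,0,0,0,0,0,0]]]'
```

```text
clock: 5.05
position: [0.4817, -0.1985, 0.1086]
tool_rot: [-3.142, -0.0, 2.762]
force: [0.6, 0.6, 1.7]
grip_width: 0.0
finger_force: 0.9
clock: 5.45
position: [0.4817, -0.1985, 0.106]
tool_rot: [3.142, 0.0, 2.762]
force: [-1.0, 1.0, 7.4]
grip_width: -0.0001
finger_force: 3.9
```

```bash
python3 -m jog '[[[0,0,1,0,0,0,0],[0,0,0,0,0,0,0]]]'
python3 -m jog '[[[0,0,-10,0,0,0,0],[0,0,-30,0,0,0,0],[0,0,-25,0,0,0,0],[0,0,0,0,0,0,0]]]'
python3 -m jog '[[[-19,-40,0,0,0,0,0],[-19,-40,0,0,0,0,0],[-19,-41,0,0,0,0,0],[-20,-41,0,0,0,0,0],[0,0,0,0,0,0,0]]]'
python3 - <<'E'
from h import *
s=bot.observe(); p=np.array(s["position"]);print(p.round(4))
th=s["tool_rot"][2]; d=np.array([.4935,-.377])-p[:2]
print("tool mm",1e3*np.array([np.cos(th)*d[0]+np.sin(th)*d[1],np.sin(th)*d[0]-np.cos(th)*d[1]]).round(4),"tip z",p[2]-bot.tip_reach)
f=bot.grab_frame("side");cv2.imwrite("pics/s2.png",cv2.resize(f["img"][120:400,240:540,::-1],None,fx=2,fy=2))
E
```

```text
clock: 5.65
position: [0.4817, -0.1985, 0.1051]
tool_rot: [3.142, 0.0, 2.762]
force: [-1.7, 1.0, 9.9]
grip_width: 0.0002
finger_force: 5.1
clock: 6.05
position: [0.4826, -0.1989, 0.1728]
tool_rot: [3.141, 0.004, 2.762]
force: [0.2, 0.1, -0.8]
grip_width: 0.0001
finger_force: 0.0
clock: 6.55
position: [0.4913, -0.3836, 0.1696]
tool_rot: [-3.138, 0.001, 2.756]
force: [-1.2, 1.2, -0.2]
grip_width: 0.0002
finger_force: 0.0
[ 0.4913 -0.3836  0.1696]
tool mm [0.5 6.9] tip z 0.09699317793514126
```

View pics/s2.png

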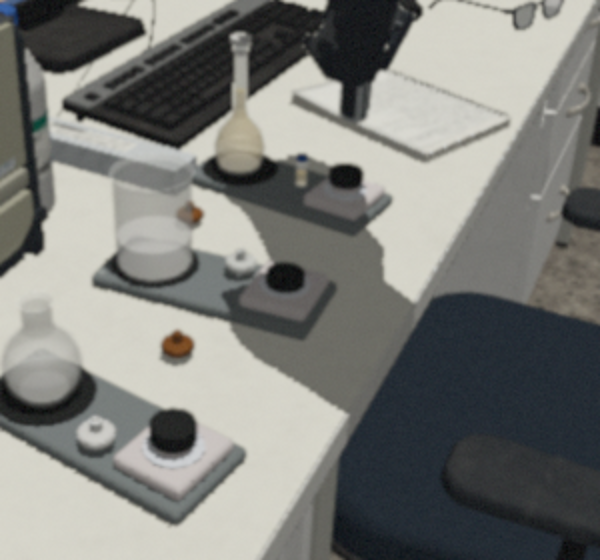

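The beaker's cap now sits lower, and nothing has shifted. The fingertips (crop 353,115) are near the neck flask key (345,175); I'll let the arm settle before correcting.

```bash
python3 -m jog '[[[0,0,10,0,0,0,0],[0,0,10,0,0,0,0],[0,0,0,0,0,0,0],[0,0,0,0,0,0,0]]]'
```

```text
clock: 7.0
position: [0.4932, -0.3766, 0.1494]
tool_rot: [3.141, -0.001, 2.763]
force: [-0.6, -1.0, 0.4]
grip_width: -0.0
finger_force: 0.0
```

On target. Tip at 0.077; pressing down to TCP 0.105.

```bash
python3 -m jog '[[[0,0,12,0,0,0,0],[0,0,10,0,0,0,0],[0,0,6,0,0,0,0],[0,0,0,0,0,0,0]]]'
python3 -m jog '[[[0,0,2,0,0,0,0],[0,0,2,0,0,0,0],[0,0,2,0,0,0,0],[0,0,2,0,0,0,0],[0,0,0,0,0,0,0]]]'
python3 -m jog '[[[0,0,2,0,0,0,0],[0,0,2,0,0,0,0],[0,0,2,0,0,0,0],[0,0,2,0,0,0,0],[0,0,0,0,0,0,0]]]'
python3 -m jog '[[[0,0,0,0,0,0,0],[0,0,0,0,0,0,0]]]'
```

```text
clock: 7.4
position: [0.4927, -0.3772, 0.1207]
tool_rot: [3.141, -0.002, 2.762]
force: [-0.2, 0.0, 0.8]
grip_width: 0.0
finger_force: 0.0
clock: 7.9
position: [0.4932, -0.3776, 0.1139]
tool_rot: [-3.141, 0.0, 2.762]
force: [0.4, -1.2, 2.8]
grip_width: -0.0
finger_force: 0.9
clock: 8.4
position: [0.4933, -0.3776, 0.1059]
tool_rot: [-3.141, 0.0, 2.762]
force: [-0.1, -0.9, 8.1]
grip_width: -0.0001
finger_force: 4.1
clock: 8.6
position: [0.4933, -0.3776, 0.1061]
tool_rot: [-3.141, 0.0, 2.762]
force: [-0.7, -0.3, 7.4]
grip_width: -0.0002
finger_force: 3.8
```

```bash
python3 -m jog '[[[0,0,1,0,0,0,0],[0,0,0,0,0,0,0]]]'
python3 -m jog '[[[0,0,-10,0,0,0,0],[0,0,-30,0,0,0,0],[0,0,-25,0,0,0,0],[0,0,0,0,0,0,0]]]'
python3 -m jog '[[[19,40,0,0,0,0,0],[19,40,0,0,0,0,0],[19,40,0,0,0,0,0],[19,40,0,0,0,0,0]]]'
python3 -m jog '[[[19,40,0,0,0,0,0],[19,40,0,0,0,0,0],[19,40,0,0,0,0,0],[19,40,0,0,0,0,0],[19,39,0,0,0,0,0]]]'
python3 -m jog '[[[0,0,0,0,0,0,0],[0,0,0,0,0,0,0],[0,0,0,0,0,0,0]]]'
python3 - <<'E'
from h import *
s=bot.observe(); p=np.array(s["position"]);print(p.round(4))
th=s["tool_rot"][2]; d=np.array([.467,.019])-p[:2]
print("tool mm",1e3*np.array([np.cos(th)*d[0]+np.sin(th)*d[1],np.sin(th)*d[0]-np.cos(th)*d[1]]).round(4),"tip z",p[2]-bot.tip_reach)
f=bot.grab_frame("side");cv2.imwrite("pics/s3.png",cv2.resize(f["img"][120:400,240:540,::-1],None,fx=2,fy=2))
E
```

```text
clock: 8.8
position: [0.4932, -0.3776, 0.1051]
tool_rot: [-3.141, 0.0, 2.762]
force: [-1.9, 0.5, 10.3]
grip_width: -0.0003
finger_force: 5.0
clock: 9.2
position: [0.494, -0.3782, 0.1732]
tool_rot: [-3.141, 0.004, 2.762]
force: [0.6, -0.4, -0.5]
grip_width: -0.0002
finger_force: 0.0
clock: 9.6
position: [0.4812, -0.1989, 0.1697]
tool_rot: [3.141, -0.001, 2.762]
force: [1.2, 0.4, -0.6]
grip_width: 0.0002
finger_force: 0.0
clock: 10.1
position: [0.4668, 0.0212, 0.1698]
tool_rot: [-3.141, -0.001, 2.762]
force: [0.6, 0.6, 0.3]
grip_width: -0.0003
finger_force: 0.0
clock: 10.4
position: [0.4673, 0.0184, 0.1698]
tool_rot: [-3.141, -0.0, 2.761]
force: [0.3, -0.3, 0.3]
grip_width: -0.0
finger_force: 0.0
[0.4673 0.0184 0.1698]
tool mm [0.5 0.4] tip z 0.09721901690412582
```

View pics/s3.png

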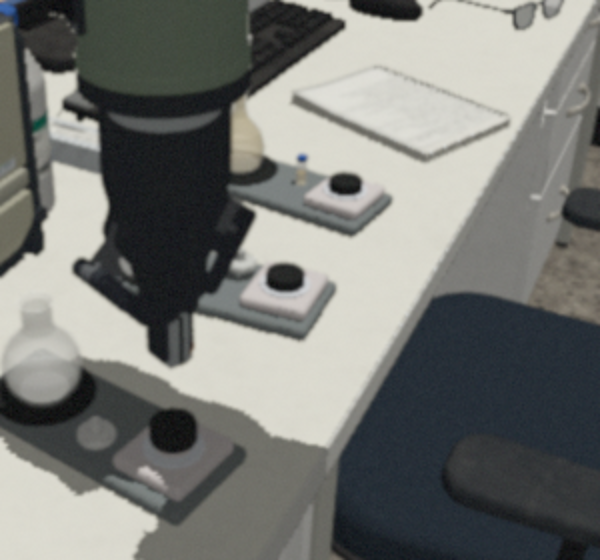

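The first two caps are down. The tip (crop 172,350) is above the round flask key (172,425), so I'll press it.

```bash
python3 -m jog '[[[0,0,15,0,0,0,0],[0,0,20,0,0,0,0],[0,0,9,0,0,0,0],[0,0,4,0,0,0,0],[0,0,0,0,0,0,0]]]'
python3 -m jog '[[[0,0,2,0,0,0,0],[0,0,2,0,0,0,0],[0,0,2,0,0,0,0],[0,0,2,0,0,0,0],[0,0,0,0,0,0,0]]]'
python3 -m jog '[[[0,0,2,0,0,0,0],[0,0,2,0,0,0,0],[0,0,2,0,0,0,0],[0,0,2,0,0,0,0],[0,0,0,0,0,0,0]]]'
python3 -m jog '[[[0,0,0,0,0,0,0],[0,0,0,0,0,0,0]]]'
```

```text
clock: 10.95
position: [0.4674, 0.0188, 0.1218]
tool_rot: [-3.141, -0.0, 2.761]
force: [-1.0, -0.0, -0.8]
grip_width: 0.0002
finger_force: 0.0
clock: 11.45
position: [0.4677, 0.0194, 0.1139]
tool_rot: [3.141, 0.0, 2.762]
force: [3.0, 0.0, 2.3]
grip_width: -0.0003
finger_force: 1.0
clock: 11.95
position: [0.4676, 0.0194, 0.1058]
tool_rot: [3.141, 0.0, 2.762]
force: [1.7, 0.4, 8.5]
grip_width: -0.0002
finger_force: 4.1
clock: 12.15
position: [0.4677, 0.0194, 0.106]
tool_rot: [3.141, 0.0, 2.762]
force: [1.1, 0.5, 7.9]
grip_width: 0.0002
finger_force: 3.9
```

```bash
python3 -m jog '[[[0,0,1,0,0,0,0],[0,0,0,0,0,0,0]]]'
python3 -m jog '[[[0,0,-10,0,0,0,0],[0,0,-30,0,0,0,0],[0,0,-40,0,0,0,0],[0,0,-40,0,0,0,0],[0,0,-40,0,0,0,0]]]'
python3 -m jog '[[[0,0,0,0,0,0,0],[0,0,0,0,0,0,0],[0,0,0,0,0,0,0]]]'
python3 - <<'E'
from h import *
f=bot.grab_frame("side");cv2.imwrite("pics/s4.png",cv2.resize(f["img"][120:400,200:500,::-1],None,fx=2,fy=2))
for q in ["beaker_key_top","neck_flask_key_top","round_flask_key_top","beaker","neck_flask","round_flask","syringe_filter_1","vial_2"]:
    print(q,[(np.round(d["xyz"],3).tolist(),round(d["conf"],2)) for d in bot.spot_point(q,f)[:4]])
E
```

```text
clock: 12.35
position: [0.4677, 0.0194, 0.105]
tool_rot: [3.141, 0.0, 2.762]
force: [1.5, -0.3, 10.5]
grip_width: -0.0003
finger_force: 5.1
clock: 12.85
position: [0.4666, 0.0192, 0.2665]
tool_rot: [-3.141, -0.001, 2.762]
force: [1.4, 1.1, -0.2]
grip_width: 0.0002
finger_force: 0.0
clock: 13.15
position: [0.4668, 0.0194, 0.2642]
tool_rot: [-3.141, -0.001, 2.762]
force: [0.6, 0.4, -0.4]
grip_width: 0.0
finger_force: 0.0
beaker_key_top [([0.475, -0.195, 0.035], 0.62), ([0.6, -0.192, 0.015], 0.37)]
neck_flask_key_top [([0.527, -0.208, 0.012], 0.73), ([0.492, -0.378, 0.034], 0.64)]
round_flask_key_top [([0.466, 0.02, 0.036], 0.97)]
beaker []
neck_flask [([0.609, -0.396, 0.017], 0.64)]
round_flask [([0.586, 0.002, 0.012], 0.87), ([0.562, -0.391, -0.001], 0.65)]
syringe_filter_1 [([0.528, -0.096, 0.002], 0.75), ([0.546, -0.202, 0.0], 0.63), ([0.614, -0.29, 0.001], 0.57), ([0.524, -0.211, 0.013], 0.48)]
vial_2 [([0.526, -0.209, 0.014], 0.66), ([0.548, -0.394, 0.01], 0.41), ([0.468, 0.018, 0.035], 0.28), ([0.599, -0.192, 0.017], 0.15)]
```

View pics/s4.png

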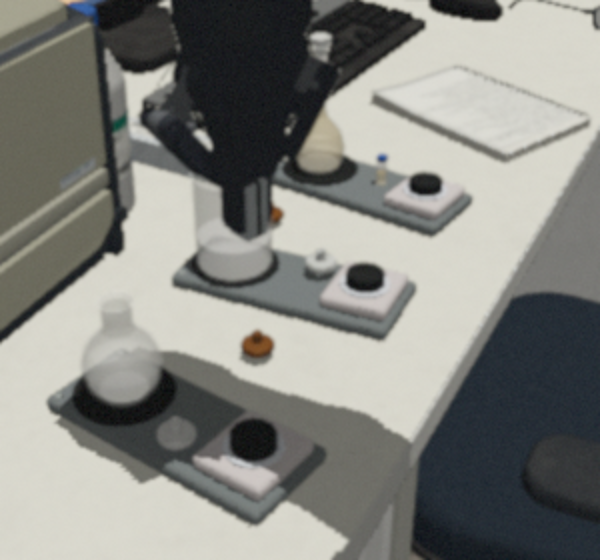

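All three caps are down at z≈0.035 (crop 365,275; 425,183; 253,437), and the vessels and small parts stand unmoved.

```bash
python3 -c "
from workcell import bot
print(bot.job_done())"
```

```text
the job is handed in; nothing more can be done
None
```

I pressed the three keys fully down in the order asked (beaker, long-necked flask, round flask), and all three were still down in the last picture, with the vessels and small parts standing where they were; the job is handed in.

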